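Press a cross-lap glue coupon in the hand-pumped press

ROBOT

A 6-joint arm with a two-finger parallel gripper is mounted at the origin on a cart in front of the work surface, level with it; the furniture and walls round the work are solid. World frame = base frame: x ahead of the robot, y to its left, z up, the work surface at z = 0. Lengths are in m, angles in rad, forces in N, time in s.
With the tool pointing down it reaches from about 0.35 to 1 m from the base axis. Payload 7.1 kg.
Tool frame: the origin (TCP) lies between the finger pads; the fingertips stand r.finger_overhang ahead of it and the grasp point (between the pads) lies 3 mm ahead of it (r.finger_overhang is the distance from the TCP to the fingertips, in m); z points along the fingers, y is the line along which they close (so a half turn about z gives the same grasp; the last joint's range is limited). The gripper opens to 85 mm and grips with 20 to 120 N. Pads are 22 mm wide; open, the fingers measure 114 mm over their backs; the gripper's body (76 mm by 85 mm) begins 54 mm behind the grasp point. The pads swing forward as they close: fully open they stand 13 mm farther back than shut.
Start: joints at [1.217, 0.423, 1.63, -0, 1.089, -0.019], TCP at [0.205, 0.59, 0.253] pointing down, gripper open.
Joint ranges: [-3, 3], [-0.9, 2.11], [0.09, 2.58], [-1.31, 4.45], [0.11, 2.69], [-2.54, 2.54]. Speed limits (rad/s): [2.39, 2.39, 3.01, 3.14, 3.14, 3.14].

INTERFACE

Orientations are given as a unit quaternion [x, y, z, w].
In Python, from bench import r, jaws, planner, viewer, ticket gives the robot as it stands. The module is installed in compiled form; this text tells all that it offers. Calls block until the motion is done:
- r.move_to(position, orientation): joint-space move of the TCP to a pose.
- r.move_straight(position, speed=0.15, rot=None, force_limit=None): straight line of the TCP; rot=None keeps the orientation; speed is the mean speed in m/s. With force_limit (N) it stops when the force on the tool has changed by that much, and returns True; else False.
- r.set_joints(angles): joint-space move.
- jaws.gripper_to(opening, f_grip=None): finger opening in m; f_grip is the grip in N (None keeps the last); returns when the fingers have stopped.
- r.wait(seconds).
- planner.ik(position, orientation): joint angles nearest the present ones, or None.
- r.get_obs(): the state.
- viewer.camera(name): name is "scene" or "top"; returns (picture, depth): 480x640x3 uint8, blue, green, red; 480x640 float32, m along the optical axis (not along the pixel's ray), 0 where there is no reading.
- viewer.camera_model(name): a dict with "K" (3x3 intrinsics, pixels), "world_from_camera" (4x4, takes a point from camera to world coordinates). Camera axes: x right, y down, z forward; pixel columns grow to the right and rows downward; lengths in m; the calibration is good to about 2 mm. A picture is of the moment at which its call begins. camera_model takes no time and is no camera call.
A pose or a line that the arm cannot do raises r.IKError and nothing moves.
- ticket.finish_job(): hands the job in; it is judged then, once.
The state is a dict: "time_s": time; "qpos": joint angles; "qvel": joint speeds; "joint_efforts": joint torques, N m; "position": TCP position; "orientation": TCP orientation; "force": force on the tool from outside, world axes, zero at the start; "wrist_torque": the same for the moment, N m; "width": finger opening in m; "gripper_force": force on a finger pad.
Only numpy, scipy, OpenCV 4.12 (cv2) and the standard library are available. Lean on these libraries where they do the work, as an engineer would, in place of code of your own. Each camera call takes 0.05 s, during which the arm holds its last target. There are 200 camera calls.

TASK

The glued wooden slats are to be pressed into a cross-lap coupon: lay the two loose slats from the bench across the two that lie on the press's tray, centred and square to them, one near each end of the lower pair. Slide the tray fully home under the platen, then work the red pump lever with full strokes, easing off on the last one, until the gauge needle stands in the green band, never letting it run into the red, and leave the lever up. Leave the other things on the bench where they are.

Things in the scene. Friction and masses are not known exactly. Their poses are not given: they have to be found in the camera images.
- press: blue hand-pumped bench press, bolted down: slide-out tray in front, four columns, crosshead (165 to 210 mm high, its front 42 mm before the ram axis), gauge on top, red pump lever on the right side. Origin on the bench under the ram axis; x from the front to the back of the press (away from the robot), y to the left, z up. The release valve (black knob low on the front) is already shut
- platen_face (a point): centre of the lower face of the steel pressing platen (120 x 120 mm), on the ram axis. It starts 92 to 98 mm above the bench, 6 to 12 mm above the finished stack; each full stroke sends it down by up to 4 mm and it stays there until it meets the slats
- tray (a joint): travel of the tray in m: 0 = pulled fully out towards the robot, 0.180 = fully home against its stop, with its centre under the platen. Slides on rails with about 1.5 N of friction plus a little damping and stays where it is left
- tray_top (a point): centre of the top face of the tray, a 130 x 130 mm aluminium plate with a white sheet, 54 mm above the bench; axes as the press. It lies 180 mm in front of the ram axis when the tray is out
- tray_handle (a point): top middle of the black handle of the tray, an upright plate 12 mm thick (x), 56 mm wide (y) and 38 mm high, 120 mm in front of the tray's centre; its top is 84 mm above the bench
- lever (a joint): angle of the red pump lever in rad: 0 = raised (rest, 0.72 rad above level), growing as it is pushed down to its hard stop at 0.75 (0.03 below level). A spring lifts it back when it is let go. A hand at lever_pad feels 4 to 8 N from the spring and 1 to 3 N more from the pump. The pump bites after some 0.1 rad and wants full strokes: one shorter than 0.65 rad pumps half as much or less
- lever_pad (a point): point on the middle of the upper face of the lever's red grip, 190 mm from the pump shaft; the grip is 105 mm long (125 to 230 mm from the shaft), 28 mm wide, 20 mm thick. The lever reaches from the shaft towards the robot (-x of the press); the point moves with it
- pump_shaft (a point): point on the axis about which the lever turns (parallel to the y axis of the press), in the lever's mid-plane, 85 mm above the bench; the middle line of the grip points at it
- gauge (a joint): angle of the gauge's black needle in rad: 0 = no pressure (lower left), growing clockwise with the force under the platen. Green band 2.4 to 3.2, red from 3.4. It stays at 0 until the platen has come down on the slats; then a full stroke adds about 1.4, part of a stroke less; it does not fall when the lever goes back up
- dial (a point): centre of the gauge's round white face, 67 mm across; the gauge sits on the upper end of the ram, about 310 mm above the bench, sinks with it and looks up at the robot
- lower_left: lower pale wooden slat, 120 x 24 x 16 mm, 50 g, smooth; origin at the centre of its underside, x along its length, z up. Lies on the tray from the start, along the x axis of the press, 40 mm left of the tray's middle
- lower_right: lower pale wooden slat, 120 x 24 x 16 mm, 50 g, smooth; origin at the centre of its underside, x along its length, z up. Lies on the tray from the start, along the x axis of the press, 40 mm right of the tray's middle
- slat_a: loose pale wooden slat, 120 x 24 x 16 mm, 50 g, smooth; origin at the centre of its underside, x along its length, z up. Lies flat on the bench at the left of the press
- slat_b: loose pale wooden slat, 120 x 24 x 16 mm, 50 g, smooth; origin at the centre of its underside, x along its length, z up. Lies flat on the bench at the left of the press
- timer: white digital kitchen timer, 58 x 64 x 16 mm; bystander, to be left where it is; origin at the centre of its underside
- tape_roll: roll of cream masking tape lying flat, 67 mm across, 19 mm high; bystander, to be left where it is; origin at the centre of its underside
- dropper_bottle: clear dropper bottle with black rubber teat, 33 mm across, 98 mm high; bystander, to be left where it is; origin at the centre of its underside
- film_box: white carton with blue print, 56 x 125 x 56 mm; bystander, to be left where it is; origin at the centre of its underside
- needle_case: flat green plastic case, 34 x 78 x 11 mm; bystander, to be left where it is; origin at the centre of its underside
- marker_blue: white marker pen with blue cap, 138 mm long, 12 mm thick; bystander, to be left where it is; origin at the centre of its underside
- beaker_50: small clear beaker, 44 mm across, 57 mm high; bystander, to be left where it is; origin at the centre of its underside
Things that resemble listed ones, but are neither listed nor needed, are in the scene too. What is shaped like the slat_b but grey is not meant.

How it is judged:
On the way, in this order (a step that is already met when the one before it is completed fails the run):
1. both loose slats lie crosswise on the lower pair, one near each end, let go (y of slat_a in the frame of tray_top between -0.015 and 0.015 m and z of slat_a in the frame of tray_top between 0.011 and 0.021 m and angle between the x axis of each of slat_a, slat_b and the y axis of tray_top, either way round below 0.13 rad and y of slat_b in the frame of tray_top between -0.015 and 0.015 m and z of slat_b in the frame of tray_top between 0.011 and 0.021 m and ((x of slat_a in the frame of tray_top between 0.018 and 0.058 m and x of slat_b in the frame of tray_top between -0.058 and -0.018 m) or (x of slat_a in the frame of tray_top between -0.058 and -0.018 m and x of slat_b in the frame of tray_top between 0.018 and 0.058 m)) and y of lower_left in the frame of tray_top between 0.025 and 0.055 m and x of lower_left in the frame of tray_top between -0.02 and 0.02 m and z of each of lower_left, lower_right in the frame of tray_top below 0.005 m and angle between the x axis of each of lower_left, lower_right and the x axis of tray_top, either way round below 0.13 rad and y of lower_right in the frame of tray_top between -0.055 and -0.025 m and x of lower_right in the frame of tray_top between -0.02 and 0.02 m and contact force between the fingers and slat_a below 0.3 N and contact force between the fingers and slat_b below 0.3 N), for 0.2 s.
2. the tray is fully home with the slats still crosswise on it (value of joint tray above 0.176 m and y of slat_a in the frame of tray_top between -0.015 and 0.015 m and z of slat_a in the frame of tray_top between 0.011 and 0.021 m and angle between the x axis of each of slat_a, slat_b and the y axis of tray_top, either way round below 0.13 rad and y of slat_b in the frame of tray_top between -0.015 and 0.015 m and z of slat_b in the frame of tray_top between 0.011 and 0.021 m and ((x of slat_a in the frame of tray_top between 0.018 and 0.058 m and x of slat_b in the frame of tray_top between -0.058 and -0.018 m) or (x of slat_a in the frame of tray_top between -0.058 and -0.018 m and x of slat_b in the frame of tray_top between 0.018 and 0.058 m)) and y of lower_left in the frame of tray_top between 0.025 and 0.055 m and x of lower_left in the frame of tray_top between -0.02 and 0.02 m and z of each of lower_left, lower_right in the frame of tray_top below 0.005 m and angle between the x axis of each of lower_left, lower_right and the x axis of tray_top, either way round below 0.13 rad and y of lower_right in the frame of tray_top between -0.055 and -0.025 m and x of lower_right in the frame of tray_top between -0.02 and 0.02 m), for 0.2 s.
3. the lever has been pushed down through a full stroke (value of joint tray above 0.176 m and value of joint lever above 0.65 rad).
4. the needle has reached the green band (value of joint tray above 0.176 m and value of joint gauge above 2.4 rad), for 0.1 s.
At the end, for the whole second after the job is handed in: Needle at 2.4 to 3.2 rad, tray at 0.176 m or more, lever under 0.08 rad; upper slats at rest on the lower pair, square within 0.13 rad, middles 18 to 58 mm before and behind the tray's middle, within 15 mm sideways; lower slats lengthwise, 25 to 55 mm left and right of it (all of step 4 and value of joint gauge below 3.2 rad and value of joint lever below 0.08 rad and y of slat_a in the frame of tray_top between -0.015 and 0.015 m and z of slat_a in the frame of tray_top between 0.011 and 0.021 m and angle between the x axis of each of slat_a, slat_b and the y axis of tray_top, either way round below 0.13 rad and y of slat_b in the frame of tray_top between -0.015 and 0.015 m and z of slat_b in the frame of tray_top between 0.011 and 0.021 m and ((x of slat_a in the frame of tray_top between 0.018 and 0.058 m and x of slat_b in the frame of tray_top between -0.058 and -0.018 m) or (x of slat_a in the frame of tray_top between -0.058 and -0.018 m and x of slat_b in the frame of tray_top between 0.018 and 0.058 m)) and y of lower_left in the frame of tray_top between 0.025 and 0.055 m and x of lower_left in the frame of tray_top between -0.02 and 0.02 m and z of each of lower_left, lower_right in the frame of tray_top below 0.005 m and angle between the x axis of each of lower_left, lower_right and the x axis of tray_top, either way round below 0.13 rad and y of lower_right in the frame of tray_top between -0.055 and -0.025 m and x of lower_right in the frame of tray_top between -0.02 and 0.02 m and linear speed of each of slat_a, slat_b below 0.02 m/s); the robot touches nothing.
It fails at once if the needle ran into the red (over 3.4 rad) (value of joint gauge above 3.4 rad).
It fails at once if a bystander was moved by more than 30 mm (distance of any of timer, tape_roll, dropper_bottle, film_box, needle_case, marker_blue, beaker_50 from where it was at the start of the episode above 0.03 m).
It also fails if it takes over 72 s, if anything falls off the work surface, if the arm or the gripper's body presses on something with over 40 N, if the wrist force passes 120 N, or if a joint passes its speed limit or range.

## Working session

There is one attempt and no reset: what is moved stays moved. The work goes in short steps, each a Python script; the robot and the scene stay as the last script left them, time stands still between calls to the robot, and variables do not carry over. Pictures are saved under pics/ and viewed, at most 10 in all, crops included, and the job is handed in when it is done.

```bash
mkdir -p pics; cat > h.py <<'E'
import numpy as np, cv2
from bench import r, jaws, planner, viewer, ticket
from scipy.spatial.transform import Rotation as R
def cloud(name):
    im,d=viewer.camera(name); m=viewer.camera_model(name); K=m["K"];T=m["world_from_camera"]
    v,u=np.mgrid[:480,:640]
    P=np.stack([(u-K[0][2])/K[0][0]*d,(v-K[1][2])/K[1][1]*d,d],-1)
    return im,d,P@np.array(T)[:3,:3].T+np.array(T)[:3,3]
E
python3 - <<'E'
from h import *
for n in("scene","top"):
    im,d,P=cloud(n); cv2.imwrite(f"pics/{n}0.png",im); np.savez(f"{n}0.npz",im=im,d=d,P=P)
    print(n,viewer.camera_model(n))
o=r.get_obs();print(o["position"],o["orientation"],o["time_s"],r.finger_overhang,o["width"])
E
```

```text
scene {'K': array([[442.81492244,   0.        , 315.1590078 ],
       [  0.        , 442.81492244, 241.68286983],
       [  0.        ,   0.        ,   1.        ]]), 'world_from_camera': array([[ 0.67292984, -0.55727129,  0.48643   ,  0.01974727],
       [-0.73961017, -0.51750037,  0.43031404, -0.459679  ],
       [ 0.01192605, -0.64933973, -0.76040495,  1.08246512],
       [ 0.        ,  0.        ,  0.        ,  1.        ]])}
top {'K': array([[452.53130668,   0.        , 314.76016784],
       [  0.        , 452.53130668, 235.76752005],
       [  0.        ,   0.        ,   1.        ]]), 'world_from_camera': array([[-3.56644130e-05, -9.96158253e-01,  8.75713080e-02,
         4.63466620e-01],
       [-9.99992188e-01, -3.10593049e-04, -3.94037695e-03,
         1.80967555e-02],
       [ 3.95243806e-03, -8.75707644e-02, -9.96150460e-01,
         1.63932579e+00],
       [ 0.00000000e+00,  0.00000000e+00,  0.00000000e+00,
         1.00000000e+00]])}
[0.20517795 0.58984417 0.2525919 ] [ 1.66617990e-01  9.86021253e-01 -7.18876301e-04 -1.29205250e-04] 0.1 0.022 0.08537734478673147
```

View pics/scene0.png

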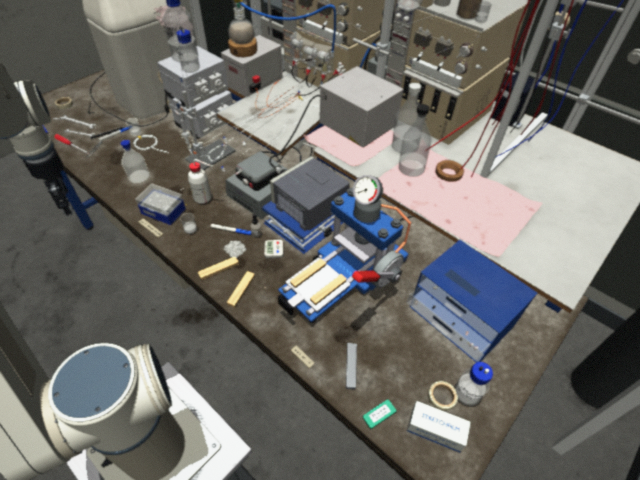

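View pics/top0.png

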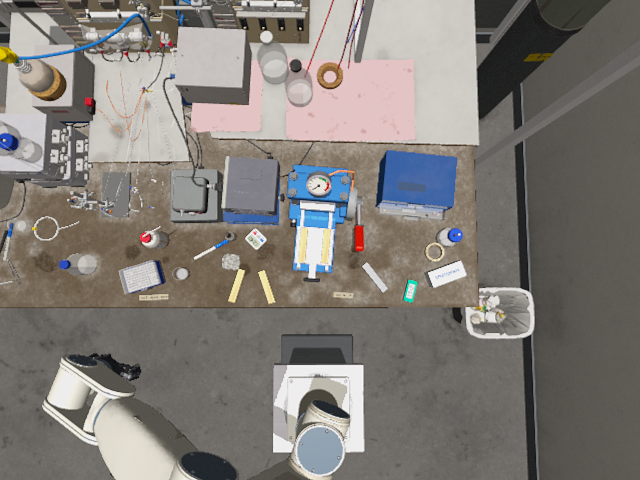

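The two candidates for the loose slats are at top pixels (236,286) and (267,287), both pale wood. The one at (374,277) is grey and so a decoy. The other pale pieces at (152,297) and (343,295) are bench labels. I'll confirm this in a crop and measure.

```bash
python3 - <<'E'
from h import *
t=np.load("top0.npz");s=np.load("scene0.npz")
a=cv2.resize(t["im"][195:310,220:400],None,fx=4,fy=4,interpolation=cv2.INTER_CUBIC)
cv2.imwrite("pics/crop1.png",a)
def seg(z,lo,hi,box,zr,nm):
    h=cv2.cvtColor(z["im"],cv2.COLOR_BGR2HSV); m=cv2.inRange(h,lo,hi)
    P=z["P"]; m[(P[...,2]<zr[0])|(P[...,2]>zr[1])]=0
    b=np.zeros_like(m); x0,y0,x1,y1=box; b[y0:y1,x0:x1]=m[y0:y1,x0:x1]
    n,l,st,c=cv2.connectedComponentsWithStats(b)
    for i in range(1,n):
        if st[i,4]<25: continue
        q=P[l==i]; rc=cv2.minAreaRect((q[:,:2]*1000).astype(np.float32))
        print(nm,c[i].round(),st[i,4],"mean",q.mean(0).round(4),"rect",np.round(rc[0],1),np.round(rc[1],1),round(rc[2],1),"z",np.percentile(q[:,2],[5,50,95]).round(4))
W=((15,50,120),(35,200,255))
for z,n,bx,bl in((t,"top",(220,200,400,310),(280,220,345,285)),(s,"scene",(180,220,370,360),(270,230,380,330))):
    seg(z,*W,bx,(.005,.08),n+" wood")
    seg(z,(0,150,100),(8,255,255),(340,180,410,300),(.05,.3),n+" red")
    seg(z,(0,0,0),(180,120,45),bl,(.06,.1),n+" blk")
    seg(z,(100,140,80),(125,255,255),(270,150,420,290),(.19,.23),n+" crosshead")
    seg(z,(0,0,150),(180,60,255),(280,160,400,285),(.045,.06),n+" sheet")
    seg(z,(0,0,150),(180,60,255),(280,160,400,285),(.28,.34),n+" dial")
E
```

```text
top wood [303. 245.] 211 mean [0.5697 0.0534 0.0697] rect [570.1  53.7] [ 21.8 117.5] 85.5 z [0.0639 0.07   0.076 ]
top wood [326. 245.] 210 mean [ 0.5677 -0.0257  0.0702] rect [567.6 -25.9] [ 22.6 117. ] 84.9 z [0.0648 0.0704 0.0756]
top wood [236. 285.] 243 mean [0.4287 0.2919 0.0161] rect [427.3 292.7] [ 25.7 124.3] 72.7 z [0.0092 0.0163 0.0222]
top wood [266. 286.] 236 mean [0.4255 0.1851 0.0161] rect [423.7 185. ] [122.4  28.3] 18.9 z [0.0084 0.0164 0.0235]
top red [359. 238.] 210 mean [ 0.581  -0.1262  0.2174] rect [ 584.  -127.7] [26.8 84.4] 84.9 z [0.1838 0.2199 0.2437]
top crosshead [318. 189.] 830 mean [0.741  0.0012 0.2096] rect [748.6   0.8] [197.1  85.5] 85.4 z [0.2029 0.21   0.215 ]
top sheet [393. 208.] 33 mean [ 0.6996 -0.266   0.0575] rect [ 700.4 -264.4] [35.9 29.6] 66.4 z [0.0546 0.0579 0.0594]
top sheet [330. 219.] 36 mean [ 0.6631 -0.0414  0.0477] rect [664.6 -40.9] [10.8 47.5] 88.5 z [0.0453 0.0472 0.0522]
top sheet [298. 242.] 179 mean [0.5794 0.0707 0.0528] rect [585.2  67.3] [ 28.5 191.7] 82.1 z [0.046  0.0534 0.0582]
top sheet [316. 249.] 795 mean [0.5565 0.
[... 923 characters left out ...]
19.] 874 mean [ 0.734  -0.0143  0.2101] rect [ 7.447e+02 -4.000e-01] [198.9  79.4] 85.7 z [0.2038 0.2107 0.2139]
scene sheet [330. 256.] 48 mean [0.6705 0.0559 0.0477] rect [670.   56.7] [12.6 48.5] 86.6 z [0.0452 0.0477 0.0502]
scene sheet [300. 272.] 75 mean [0.5638 0.0762 0.0557] rect [574.   72.5] [ 19.2 131.2] 88.9 z [0.0522 0.0561 0.0592]
scene sheet [322. 277.] 393 mean [0.5919 0.0195 0.0557] rect [581.8  17.7] [ 51.1 107.1] 85.3 z [0.0524 0.0557 0.0587]
scene sheet [348. 281.] 36 mean [ 0.634  -0.044   0.0514] rect [635.1 -44.2] [39.9 14.9] 14.4 z [0.046  0.0506 0.0579]
scene dial [365. 188.] 523 mean [0.7352 0.0049 0.3086] rect [742.7   1.9] [71.8 63.2] 86.4 z [0.284  0.3089 0.3338]
```

View pics/crop1.png

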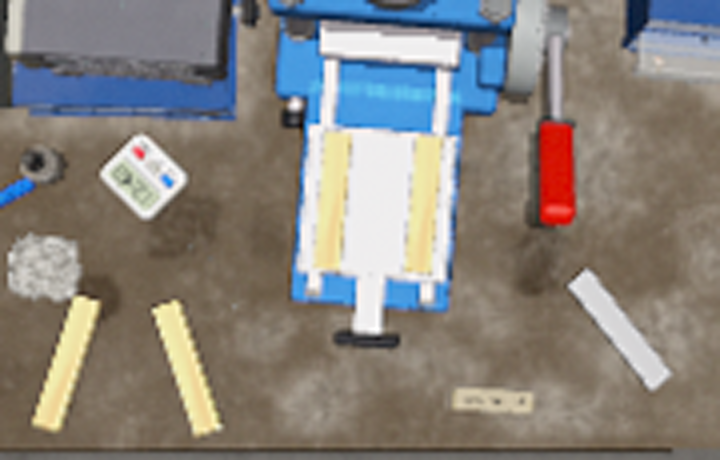

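Crop 1 shows the two pale loose slats at crop pixels (66,363) and (187,367), which are top pixels (236,286) and (267,287). The grey decoy is at (620,328), and the lower pair, handle and red lever are clear. Press yaw is about -4.9° and the tray centre about (0.569, 0.0135). I'll start with slat A, placed at the far end.

```bash
cat >> h.py <<'E'
YAW=np.deg2rad(-4.9); TC=np.array([.569,.0135])
ex=np.array([np.cos(YAW),np.sin(YAW)]); ey=np.array([-ex[1],ex[0]])
def q(yaw):  # tool down, tool y at yaw
    a=(yaw+np.pi/2)/2; return [np.cos(a),np.sin(a),0,0]
def pl(px,py,c=TC): return c+px*ex+py*ey
def t(): return round(r.get_obs()["time_s"],2)
def pick(xy,yaw):
    jaws.gripper_to(.05,30)
    r.move_to([*xy,.10],q(yaw)); 
    r.move_straight([*xy,.045],.15)
    hit=r.move_straight([*xy,.022],.03,force_limit=4)
    z=r.get_obs()["position"][2]; print("hit",hit,z)
    r.move_straight([*xy,z+.004],.05)
    jaws.gripper_to(.0,30); o=r.get_obs(); print("w",o["width"],o["position"],t())
    r.move_straight([*xy,.14],.2); return o["position"][2]
def place(px,zg):
    xy=pl(px,0)
    r.move_to([*xy,zg+.07+.03],q(YAW))
    print("hit",r.move_straight([*xy,zg+.07-.003],.04,force_limit=3),r.get_obs()["position"],r.get_obs()["width"])
    jaws.gripper_to(.042); r.move_straight([*xy,zg+.14],.15); print(t())
E
python3 - <<'E'
from h import *
zg=pick((.4275,.292),np.deg2rad(72.7)); open("zg","w").write(str(zg))
print(r.get_obs()["width"]); place(.038,zg)
E
```

```text
hit False 0.022006042244935447
w 0.023518327436188088 [0.42758132 0.29205644 0.02622262] 4.07
0.02331350224234091
hit True [0.60690064 0.01030853 0.09605022] 0.02315236182929202
7.7
```

```bash
python3 - <<'E'
from h import *
zg=pick((.4245,.1855),np.deg2rad(108.9)); place(-.038,zg)
r.move_to([.40,.2,.25],q(YAW)); 
im,d,P=cloud("scene"); np.savez("scene1.npz",im=im,d=d,P=P)
im2,d2,P2=cloud("top"); np.savez("top1.npz",im=im2,d=d2,P=P2)
a=cv2.resize(im[160:330,260:420],None,fx=3.5,fy=3.5,interpolation=cv2.INTER_CUBIC); cv2.imwrite("pics/s1.png",a)
for im,P,b in((im,P,(260,230,390,330)),(im2,P2,(280,220,345,285))):
    h=cv2.cvtColor(im,cv2.COLOR_BGR2HSV); m=cv2.inRange(h,(15,50,120),(35,200,255)); m[(P[...,2]<.079)|(P[...,2]>.1)]=0
    k=np.zeros_like(m);k[b[1]:b[3],b[0]:b[2]]=m[b[1]:b[3],b[0]:b[2]]
    n,l,st,c=cv2.connectedComponentsWithStats(k)
    for i in range(1,n):
        if st[i,4]>25:
            rc=cv2.minAreaRect((P[l==i][:,:2]*1000).astype(np.float32)); g=np.array(rc[0])/1000-TC
            print(c[i].round(),"press xy",(g@ex).round(4),(g@ey).round(4),np.round(rc[1],1),round(rc[2],1))
print(t())
E
```

```text
hit False 0.0219887679261131
w 0.023365425343763506 [0.42457999 0.18554963 0.02623051] 11.39
hit True [0.53111448 0.01675796 0.09605169] 0.022786167442926185
15.19
[329. 270.] press xy 0.0376 -0.0019 [120.9  25. ] 85.3
[308. 285.] press xy -0.0384 -0.0005 [119.8  26.6] 85.1
[315. 234.] press xy 0.0385 -0.0009 [115.7  24.6] 85.2
[313. 256.] press xy -0.0378 0.0008 [117.4  24. ] 85.1
16.24
```

View pics/s1.png

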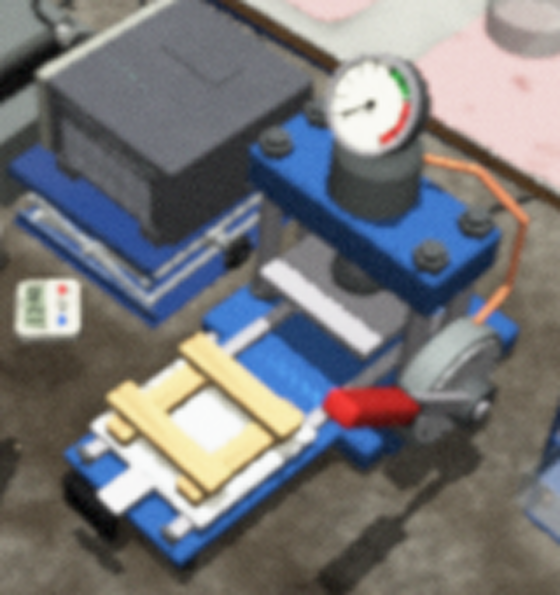

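The picture shows both slats lying square across the lower pair, and the measured error is under 2 mm. The needle is at rest, with the green and red arcs at the upper right of the dial. Next I push the tray home and work out the gauge and lever geometry.

```bash
cat >> h.py <<'E'
RAM=TC+.18*ex
def polar(im,P,name="scene",upd=None):
    """unwrap the dial: rows = clockwise angle (deg) from dial 'up', cols = radius frac"""
    import json,os
    m=viewer.camera_model(name);K=np.array(m["K"]);T=np.linalg.inv(np.array(m["world_from_camera"]))
    h=cv2.cvtColor(im,cv2.COLOR_BGR2HSV)
    w=(P[...,2]>.24)&(P[...,2]<.36)&(np.linalg.norm(P[...,:2]-RAM,axis=-1)<.07)&(h[...,2]>150)&(h[...,1]<60)
    w=cv2.morphologyEx(w.astype(np.uint8),cv2.MORPH_OPEN,np.ones((3,3)))>0
    Q=P[w]
    for _ in range(3):
        c=Q.mean(0); n=np.linalg.svd(Q-c,full_matrices=False)[2][2]; n*=np.sign(n[2])
        Q=Q[np.abs((Q-c)@n)<.006]
    up=np.array([0,0,1.])-n*n[2]; up/=np.linalg.norm(up); rt=np.cross(up,n)
    # centre from the white+coloured face outline
    f=((P[...,2]>.24)&(np.linalg.norm(P-c,axis=-1)<.05)&(np.abs((P-c)@n)<.006)&((h[...,2]>130)|(h[...,1]>150)))
    f2=np.stack([(P[f]-c)@rt,(P[f]-c)@up],-1)
    (cx,cy),rad=cv2.minEnclosingCircle((f2[np.linalg.norm(f2,axis=1)<.042]*1000).astype(np.float32))
    return c,n,up,rt,cx,cy,rad
def unwrap(im,c,n,up,rt,name="scene"):
    m=viewer.camera_model(name);K=np.array(m["K"]);T=np.linalg.inv(np.array(m["world_from_camera"]))
    g=np.linspace(-.04,.04,321); X,Y=np.meshgrid(g,-g)
    p=c+X[...,None]*rt+Y[...,None]*up; pc=p@T[:3,:3].T+T[:3,3]; uv=pc@K.T; uv=(uv[...,:2]/uv[...,2:]).astype(np.float32)
    return cv2.remap(im,uv[...,0],uv[...,1],cv2.INTER_CUBIC)
E
python3 - <<'E'
from h import *
s=np.load("scene1.npz"); im,P=s["im"],s["P"]
c,n,up,rt,cx,cy,rad=polar(im,P); print("dial",c.round(4),n.round(3),cx,cy,rad, "rel ram",((c[:2]-RAM)@ex).round(4),((c[:2]-RAM)@ey).round(4))
tp=np.load("top1.npz")
c2,n2,u2,r2,*_=polar(tp["im"],tp["P"],"top"); print("dialtop",c2.round(4),n2.round(3),_)
cv2.imwrite("pics/dial.png",np.hstack([unwrap(im,c,n,up,rt),unwrap(tp["im"],c2,n2,u2,r2,"top")]))
for nm,z in(("scene",s),("top",tp)):
    h=cv2.cvtColor(z["im"],cv2.COLOR_BGR2HSV);PP=z["P"]
    m=((h[...,0]<9)|(h[...,0]>172))&(h[...,1]>140)&(h[...,2]>80)&(PP[...,2]>.14)&(PP[...,2]<.27)&(np.linalg.norm(PP[...,:2]-[.58,-.13],axis=-1)<.08)
    Q=PP[m]; g=np.stack([(Q[:,:2]-RAM)@ex,(Q[:,:2]-RAM)@ey,Q[:,2]],-1)
    print(nm,len(Q),"lo",np.percentile(g,3,axis=0).round(4),"hi",np.percentile(g,97,axis=0).round(4),"med",np.median(g,axis=0).round(4), "slope",np.polyfit(g[:,0],g[:,2],1).round(3))
# tray
jaws.gripper_to(.026)
r.move_to([*pl(-.120,0),.15],q(YAW)); r.move_straight([*pl(-.120,0),.084],.12,force_limit=6)
print("down",r.get_obs()["position"])
hit=r.move_straight([*pl(-.120+.196,0),.084],.06,force_limit=12)
o=r.get_obs(); print(hit,(o["position"][:2]-TC)@ex+.12,o["force"],t())
r.move_straight([*pl((o["position"][:2]-TC)@ex-.004,0),.084],.03)
p=r.get_obs()["position"]; r.move_straight([p[0],p[1],.15],.2)
r.move_to([*pl(-.12,-.16),.26],q(YAW+np.pi/2)); jaws.gripper_to(0)
for nm in("scene","top"):
    im,d,P=cloud(nm); np.savez(nm+"2.npz",im=im,d=d,P=P)
    h=cv2.cvtColor(im,cv2.COLOR_BGR2HSV)
    cc=pl(.06,0)
    m=(h[...,2]<60)&(P[...,2]>.07)&(P[...,2]<.09)&(np.linalg.norm(P[...,:2]-cc,axis=-1)<.06)
    print(nm,"handle px",((P[m][:,:2]-TC)@ex+.12).mean() if m.any() else None,m.sum())
    if nm=="scene": cv2.imwrite("pics/s2.png",cv2.resize(im[150:320,260:430],None,fx=3.4,fy=3.4,interpolation=cv2.INTER_CUBIC))
print(t())
E
```

```text
dial [0.7342 0.0087 0.3073] [-0.813  0.03   0.582] 6.742706775665283 1.2439703941345215 38.14813995361328 rel ram -0.015 0.0094
dialtop [0.7331 0.0082 0.3067] [-0.813  0.049  0.581] [3.6026623249053955, 2.418592691421509, 38.86988067626953]
scene 234 lo [-0.1938 -0.1538  0.1829] hi [-0.1168 -0.1314  0.2426] med [-0.1654 -0.1465  0.2254] slope [-0.747  0.099]
top 211 lo [-0.1923 -0.1518  0.1798] hi [-0.1137 -0.1263  0.2431] med [-0.1563 -0.1386  0.2187] slope [-0.765  0.097]
down [0.44985895 0.02425388 0.08449095]
True 0.18689643536474765 [ 0.53392776  1.10504223 -1.04797339] 20.88
scene handle px None 0
top handle px 0.1762479642494199 12
23.74
```

View pics/dial.png

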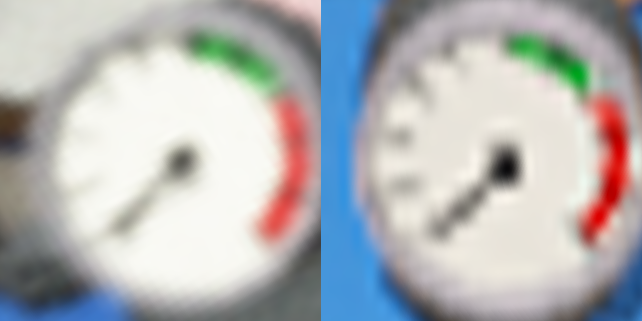

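View pics/s2.png

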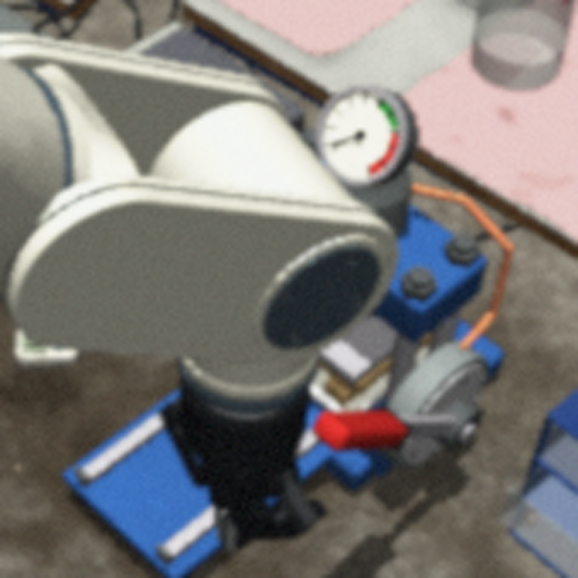

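The rectified dial shows the needle at lower left, about -135° from "up" (zero). Green starts near +5° and red near +60°, which matches the scale given. The tray has been pushed 0.180 m to its stop. Now the pump strokes, reading the gauge in both cameras after each.

```bash
cat >> h.py <<'E'
def needle(name,save=None):
    im,d,P=cloud(name)
    c,n,up,rt,*_=polar(im,P,name); n0=np.array([-.813,.04,.581]);n0/=np.linalg.norm(n0)
    up=np.array([0,0,1.])-n0*n0[2]; up/=np.linalg.norm(up); rt=np.cross(up,n0)
    u=unwrap(im,c,n0,up,rt,name); v=u.max(2).astype(float)
    if save: cv2.imwrite(save,u)
    b=cv2.GaussianBlur(v,(0,0),6); s=b[120:201,120:221]; j=np.unravel_index(s.argmin(),s.shape); hy,hx=j[0]+120,j[1]+120
    A=np.deg2rad(np.arange(-180,180,1.)); rr=np.arange(24,76,2)
    I=cv2.remap(cv2.GaussianBlur(v,(0,0),2).astype(np.float32),(hx+np.outer(np.sin(A),rr)).astype(np.float32),(hy-np.outer(np.cos(A),rr)).astype(np.float32),1).mean(1)
    I[np.abs(A)>np.deg2rad(160)]=255
    k=I.argmin(); w=np.clip(np.median(I)-I-.5*(np.median(I)-I[k]),0,None); w[np.abs(A-A[k])>.3]=0
    return round(float((w*A).sum()/w.sum()),3),(int(hx),int(hy)),c.round(4)
def gauge(save=None):
    g={nm:needle(nm,save and save.replace(".png",nm+".png")) for nm in("scene","top")}
    return g
TX,LY=-.156,-.141
START=np.array([*(RAM+TX*ex+LY*ey),.27])
def lp(th):  # TCP for lever angle th, closed tips
    f=.72-th; L=.02+.19*np.cos(f)-.01*np.sin(f)
    return np.array([*(RAM-L*ex+LY*ey),.085+.19*np.sin(f)+.01*np.cos(f)+.022])
def stroke(th=.79,lim=25):
    r.move_straight(START,.2); p=lp(th)
    hit=r.move_straight(p,.15,force_limit=lim); o=r.get_obs()
    print("stroke",hit,"z",o["position"][2].round(4),"F",np.round(o["force"],1),"th~",round(.72-np.arcsin(np.clip((o["position"][2]-.117)/.19,-1,1)),3))
def up(): r.move_straight(START,.25); r.wait(.2)
E
python3 - <<'E'
from h import *
print(gauge())
r.move_to(START,q(YAW+np.pi/2)); print(gauge("pics/g0.png"))
stroke(); up(); print(gauge("pics/g1.png"),t())
im,d,P=cloud("scene"); cv2.imwrite("pics/s3.png",cv2.resize(im[150:320,260:430],None,fx=3.4,fy=3.4,interpolation=cv2.INTER_CUBIC))
E
```

```text
{'scene': (-2.388, (179, 158), array([0.7337, 0.0082, 0.3065])), 'top': (-2.309, (185, 167), array([0.7329, 0.0083, 0.3062]))}h.py:39: RuntimeWarning: Mean of empty slice.
  c=Q.mean(0); n=np.linalg.svd(Q-c,full_matrices=False)[2][2]; n*=np.sign(n[2])
  ret = um.true_divide(
Traceback (most recent call last):
  File "h.py", line 65, in gauge
    g={nm:needle(nm,save and save.replace(".png",nm+".png")) for nm in("scene","top")}
          ~~~~~~^^^^^^^^^^^^^^^^^^^^^^^^^^^^^^^^^^^^^^^^^^^^
  File "h.py", line 54, in needle
    c,n,up,rt,*_=polar(im,P,name); n0=np.array([-.813,.04,.581]);n0/=np.linalg.norm(n0)
                 ~~~~~^^^^^^^^^^^
  File "h.py", line 39, in polar
    c=Q.mean(0); n=np.linalg.svd(Q-c,full_matrices=False)[2][2]; n*=np.sign(n[2])
                   ~~~~~~~~~~~~~~~~~~~~~~~~~~~~~~~~~~~~~~~~~^^^
IndexError: index 2 is out of bounds for axis 0 with size 0
```

The scene camera is blocked by the arm at the lever, so I'll make the reader tolerate a blocked view and rely on the top camera.

```bash
cat >> h.py <<'E'
def gauge(save=None,names=("top","scene")):
    g={}
    for nm in names:
        try:
            x=needle(nm,save and save.replace(".png",nm+".png")); g[nm]=(round(x[0]+{"scene":2.388,"top":2.309}[nm],2),x[1],x[2])
        except Exception as e: g[nm]=None
    return g
E
python3 - 2>/dev/null <<'E'
from h import *
print(gauge("pics/g0.png"))
stroke(); up(); print(gauge("pics/g1.png"),t())
im,d,P=cloud("scene"); im2,_,_=cloud("top")
cv2.imwrite("pics/s3.png",np.hstack([cv2.resize(im[130:320,230:430],(400,380)),cv2.resize(im2[150:300,250:400],(380,380))]))
E
```

```text
{'top': (0.0, (184, 164), array([0.7324, 0.0082, 0.3058])), 'scene': None}
stroke True z 0.1114 F [-3.3  0.3 13.8] th~ 0.749
{'top': (-0.04, (185, 164), array([0.7325, 0.0087, 0.3024])), 'scene': None} 27.05
```

View pics/s3.png

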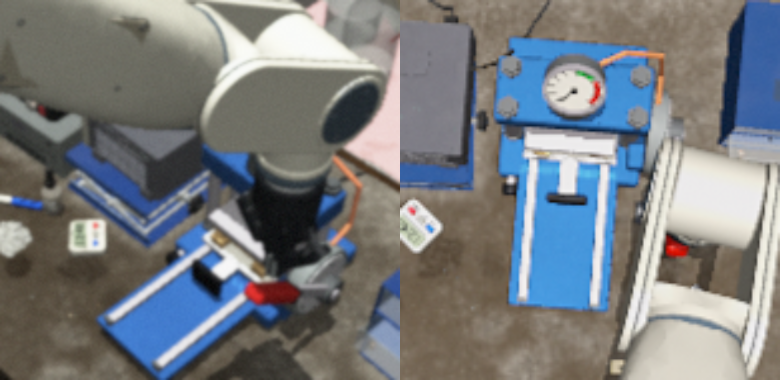

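Picture s3 shows the tray home, the lever back up (red, near (272,292) in the left half) and the dial visible from above at (574,88). The ram sank 3.4 mm and the needle is still at 0. I'll keep stroking until the needle moves.

```bash
python3 - 2>/dev/null <<'E'
from h import *
for i in range(4):
    stroke(); up(); g=gauge(f"pics/g{i+2}.png",("top",)); print(g,t())
    if g["top"] is None or g["top"][0]>.15: break
E
```

```text
stroke True z 0.1114 F [-2.7  1.3 12.9] th~ 0.749
{'top': (0.29, (190, 160), array([0.7324, 0.0092, 0.298 ]))} 29.52
```

```bash
python3 - 2>/dev/null <<'E'
from h import *
stroke(); print(gauge(None,("top",))); up()
for i in range(2): print(gauge(f"pics/h{i}.png",("top",)),t())
E
```

```text
stroke True z 0.1114 F [-3.2  1.1 11. ] th~ 0.749
{'top': (1.67, (187, 147), array([0.7301, 0.0088, 0.2911]))}
{'top': (1.69, (189, 163), array([0.7324, 0.0093, 0.2941]))} 31.95
{'top': (1.68, (188, 161), array([0.7322, 0.009 , 0.2937]))} 32.0
```

View pics/h1top.png

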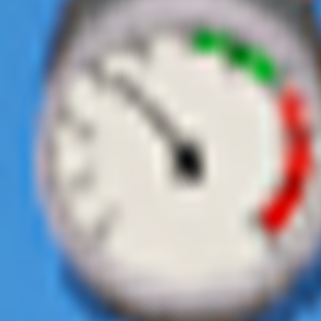

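The dial crop shows the needle at (115,75), pointing to about 1.68 rad, clearly short of green. On the last stroke I'll ease down in steps, reading the gauge live.

```bash
python3 - 2>/dev/null <<'E'
from h import *
v=0
for th in [.2,.35,.45,.5,.54,.58,.61,.64,.67,.70]:
    r.move_straight(lp(th),.12,force_limit=25)
    v=gauge(None,("top",))["top"][0]; print(th,v)
    if v>=2.6: break
up()
print([gauge(f"pics/k{i}.png",("top",))["top"][:2] for i in range(3)],t())
E
```

```text
0.2 1.86
0.35 2.12
0.45 2.26
0.5 2.41
0.54 2.47
0.58 2.54
0.61 2.62
[(2.62, (189, 162)), (2.62, (191, 163)), (2.63, (189, 160))] 35.81
```

```bash
python3 - 2>/dev/null <<'E'
from h import *
p=START.copy(); p[2]+=.06; r.move_straight(p,.25)
r.move_to([.40,.2,.28],q(YAW)); r.wait(.3)
print(gauge("pics/f.png"),t())
im,d,P=cloud("scene"); 
a=cv2.resize(im[150:320,260:430],(480,480),interpolation=cv2.INTER_CUBIC); b=cv2.imread("pics/ftop.png"); b=cv2.copyMakeBorder(b[:, :],0,480-321,0,0,0)
cv2.imwrite("pics/fin.png",np.hstack([a,b[:, :320]]))
E
```

```text
{'top': (2.63, (193, 162), array([0.7327, 0.01  , 0.2915])), 'scene': (2.78, (179, 157), array([0.734 , 0.0076, 0.2929]))} 38.53
```

View pics/fin.png

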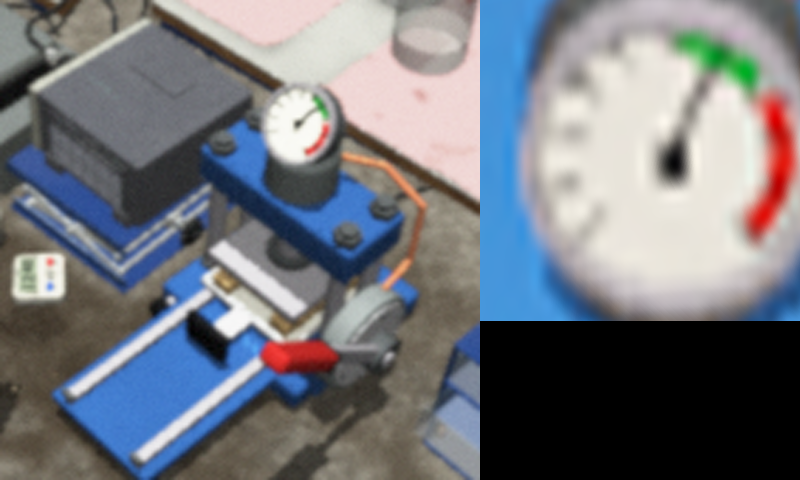

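The needle stands in the middle of the green band (right half, pointing at (715,60)). The lever is up at (300,355), the tray is home, and the arm is clear.

```bash
python3 -c "
from h import *
print(ticket.finish_job())"
```

```text
the job is handed in; nothing more can be done
None
```

I handed the job in at about 38.5 s: the slats lie crosswise, the tray is fully home, the needle reads 2.6–2.8 rad (mid-green), and the lever is up; no verdict came back.

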